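# Refit the crank shaft of a fruit peeler

## Task

Put the washed fruit peeler back together: first press the blade arm's headed pivot pin straight down through fork and lug until its head is fully home on the fork. Then pick up the crank shaft by its square hub and thread it through the rear bushing and on through the front one until the hub's shoulder meets the rear bushing, and finish while still holding it there, gripped and fully home, so that I can screw the fruit fork onto the end that sticks out. Leave the mug and the other things where they are.

Things in the scene. Friction and masses are not known exactly. Their poses are not given: they have to be found in the camera images.
- peeler: Hand fruit peeler, fixed: round suction foot, white beam 280 x 30 mm (top at 54 mm), two steel bushings on posts, a 48 mm coring ring on a tail post (top at 123 mm; the rest of it at most 111 mm high). Origin on the worktop under the beam's middle; y along the beam from rear to front bushing and ring, z up. The bushings' axis is parallel to y at x = 0, z = 95 mm; the shaft enters along +y.
- rear_mouth (a point): Centre of the rear bushing's mouth, y = -137.5 mm in the peeler's frame, on the axis. Each bushing is a tube 25 mm long running +y from its mouth, outside diameter 27 to 31 mm, bore 15 mm, the mouth flared to 19 mm over the first 5 mm. Nothing stands behind the rear bushing. The hub's shoulder comes to rest on this mouth.
- front_mouth (a point): Centre of the front bushing's mouth (same shape, same axis), y = -47.5 mm in the peeler's frame: 90 mm beyond the rear mouth.
- pivot_pin (a joint): Steel pivot pin (8 mm shank, domed head 21 mm across, 8.5 mm high) started in the fork of the sprung blade arm, at x = -55, y = 25 mm in the peeler's frame. Value in m: 0 = 22 mm proud, 0.022 = head seated on the fork; starts at 0 to 0.006. It slides straight down, stays where it is left and takes about 5 N to push.
- pin_head (a point): Middle of the top of the pivot pin's head: 74.5 mm above the worktop when seated, up to 96.5 mm at the start.
- shaft: Crank shaft, one rigid steel piece of 0.18 to 0.34 kg lying flat: square hub 26 x 26 x 60 mm; from its front end (the shoulder) a round shaft of 12 mm runs 150 mm along +y to a round nose; at its rear a flat crank arm runs 69 mm to -x and carries a dark wooden knob (26 mm across, 52 mm long) pointing to -y. Origin: middle of the hub's underside, z up as it lies; the axis is 13 mm above it.
- hub (a point): Centre of the square hub, on the shaft's axis, 13 mm above the worktop at the start. The piece balances within the hub: grip it across the hub's two upright sides (26 mm). The crank arm begins 30 mm behind this point.
- shaft_tip (a point): Nose of the shaft, on its axis, 180 mm from the hub's centre and 150 mm from the shoulder; 12.5 mm past the peeler's origin along y when the shoulder rests on the rear mouth.
- mug: Bystander: small green and white mug, 64 x 89 x 48 mm, origin at its underside.

How it is judged:
By the outcome, as a careful person would: the job done as asked, in the order asked, and still so for the second after the job is handed in, while the arm keeps its last pose, push and grip.
It also fails if it takes over 51 s, if anything falls off the work surface, if the arm or the gripper's body presses on something with over 40 N, if the wrist force passes 120 N, or if a joint passes its speed limit or range.

## Robot

A 6-joint arm with a two-finger parallel gripper is mounted at the origin on a cart in front of the work surface, level with it; the furniture and walls round the work are solid. World frame = base frame: x ahead of the robot, y to its left, z up, the work surface at z = 0. Lengths are in mm, angles in rad, forces in N, time in s.
With the tool pointing down it reaches from about 300 to 775 mm from the base axis. Payload 14.6 kg.
Tool frame: the origin (TCP) lies where the fingers leave the gripper's body, on its centre line; the fingertips stand 73 mm ahead of it and the grasp point (between the pads) lies 54 mm ahead of it; z points along the fingers, y is the line along which they close (so a half turn about z gives the same grasp; the last joint's range is limited). The gripper opens to 85 mm and grips with 20 to 120 N. Pads are 22 mm wide; open, the fingers measure 114 mm over their backs; the gripper's body (76 mm by 85 mm) begins 54 mm behind the grasp point. The pads swing forward as they close: fully open they stand 13 mm farther back than shut.
Start: joints at [1.098, 0.3, 1.521, -0, 1.321, -0.067], TCP at [217.111, 505.324, 303.881] pointing down, gripper open.
Joint ranges: [-3.03, 3.03], [-0.79, 2.21], [0.23, 2.52], [-1.04, 4.18], [0, 3.07], [-2.55, 2.55]. Speed limits (rad/s): [2.22, 2.22, 2.57, 3.14, 3.14, 3.14].

## Interface

Orientations are given as a unit quaternion [w, x, y, z].
In Python, from cell import env gives the robot as it stands.
- The arm moves only by the tool drive_tool, never from a script. Its argument "targets" is a list of rows, each an object with "travel": the shift along the tool's x, y, z in m, a list of three; "dr": the turn, a rotation vector about the tool's x, y, z in rad, a list of three; "hand": the closure in counts, from 0 (fully open) to 255 (shut). A call has 1 to 10 rows; each row is the pose to reach, as a shift and turn from the pose commanded when the call began, along the tool's axes at that moment; what a row does not reach only later rows make up. A row lasts 1/10 s, in which the tool goes at most 50 mm and 8.59 degrees, less where a joint would pass 70% of its speed; a pose out of reach is approached as far as the arm can. A call with a gripper value outside its range is refused whole. The fingers move at their own pace and stop on an object; the grip force is fixed at half the most. Time passes only in rows, so rows that repeat a pose let the fingers close. It gives the time, the measured TCP pose, the force, the opening and the grip force at its end, in the units of the state.
- env.sense(): the state, without advancing time (a new reading comes with each control period).
- env.camera(name): name is "side" or "top" or "wrist"; returns a dict with "color" (384x512x3 uint8, red, green, blue), "z_map" (384x512 float32, mm along the optical axis (not along the pixel's ray), 0 where there is no reading), "camera_matrix" (3x3 intrinsics, pixels), "R" (3x3) and "t" (3): a world point X has camera coordinates R X + t. Camera axes: x right, y down, z forward; pixel columns grow to the right and rows downward; lengths in mm; the calibration is good to about 2 mm. A picture is of the moment at which its call begins.
- env.hand_in(): hands the job in; it is judged then, once.
The state is a dict: "time_s": time; "q": joint angles; "dq": joint speeds; "effort": joint torques, N m; "position": TCP position; "tcp_rot": TCP orientation; "force": force on the tool from outside, world axes, zero at the start; "ft_torque": the same for the moment, N m; "opening": opening from 0.0 (shut) to 1.0 (fully open); "grasp_force": force on a finger pad.
Only numpy, scipy, OpenCV 4.12 (cv2) and the standard library are available. Lean on these libraries where they do the work, as an engineer would, in place of code of your own. Each camera call takes 0.05 s, during which the arm holds its last target. There are 200 camera calls.

## Working session

There is one attempt and no reset: what is moved stays moved. The work goes in short steps, Python scripts to look and compute and a tool call to move; the robot and the scene stay as the last step left them, time stands still between calls to the robot, and variables do not carry over. Pictures are saved under pics/ and viewed, at most 11 in all, crops included, and the job is handed in when it is done.

Besides the shell and the picture viewer there is one more tool, called after "Request:" as name(argument=value, ...) on one line, values as JSON. drive_tool: Moves the arm, as the interface text tells. Its arguments: {"type":"object","properties":{"targets":{"type":"array"}},"required":["targets"]}

```bash
mkdir -p pics; ls
cat > h.py <<'E'
import numpy as np,cv2
from cell import env
def cam(n):
    c=env.camera(n); return c
def save(c,f): cv2.imwrite('pics/'+f,c['color'][:,:,::-1])
def cloud(c):
    K=c['camera_matrix'];z=c['z_map'].astype(float);v,u=np.mgrid[:z.shape[0],:z.shape[1]]
    P=np.stack([(u-K[0,2])/K[0,0]*z,(v-K[1,2])/K[1,1]*z,z],-1)
    X=(P-np.array(c['t']))@np.array(c['R']); X[z==0]=np.nan
    return X
def proj(c,X):
    p=np.array(c['R'])@np.array(X,float)+np.array(c['t']);p=np.array(c['camera_matrix'])@p;return p[:2]/p[2]
def ray(c,u,v,h):
    R=np.array(c['R']);o=-R.T@np.array(c['t']);d=R.T@np.linalg.inv(c['camera_matrix'])@np.array([u,v,1.])
    return o+d*(h-o[2])/d[2]
E
python3 - <<'E'
from h import *
import pickle
s=env.sense();print(s)
C={}
for n in('top','side'):
    C[n]=cam(n);save(C[n],n+'0.png')
    c=C[n];print(n,-np.array(c['R']).T@np.array(c['t']),c['R'],c['camera_matrix'])
pickle.dump(C,open('c0.pkl','wb'))
E
```

```text
pics
{'time_s': 0.0, 'q': array([ 1.09842704e+00,  3.00526198e-01,  1.52159927e+00, -3.27730949e-05,
        1.32072191e+00, -6.66110850e-02]), 'dq': array([ 0.00103691, -0.00050065,  0.00046391,  0.00167324,  0.00110103,
       -0.00032589]), 'effort': array([-3.41289569e-04, -5.43495548e+01, -3.61800170e+01, -1.70159483e-04,
        4.05295752e-03,  5.56247460e-05]), 'position': array([217.03628831, 505.19801315, 303.2833477 ]), 'tcp_rot': array([-1.51726939e-04,  2.01486191e-01,  9.79491154e-01, -6.08942560e-04]), 'force': array([ 0.50776493, -0.11880168, -0.92664421]), 'ft_torque': array([ 0.0482412 , -0.0271157 , -0.02251206]), 'grasp_force': 0.0, 'opening': 1.0001961343889967}
top [ 353.74613845  -26.99427473 1222.2169601 ] [[-2.14702173e-02 -9.99769304e-01 -6.07361380e-04]
 [-9.89445437e-01  2.13355817e-02 -1.43326621e-01]
 [ 1.43306515e-01 -2.47630276e-03 -9.89675255e-01]] [[480.84318014   0.         257.2113516 ]
 [  0.         480.84318014 189.97294152]
 [  0.           0.           1.        ]]
side [495.10835501 821.46050294 662.25564912] [[-0.99912156 -0.04012053 -0.01210197]
 [-0.01228707  0.55656212 -0.83071513]
 [ 0.04006423 -0.8298367  -0.55656618]] [[460.17300953   0.         260.06777186]
 [  0.         460.17300953 184.92135573]
 [  0.           0.           1.        ]]
```

View pics/top0.png

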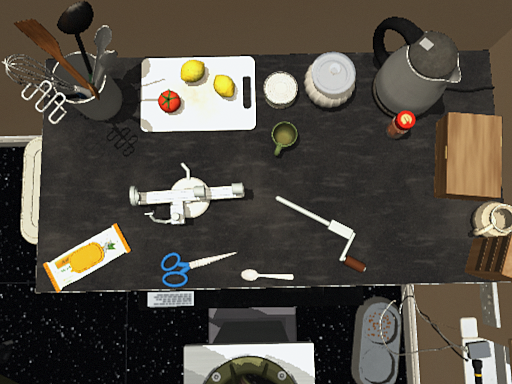

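View pics/side0.png

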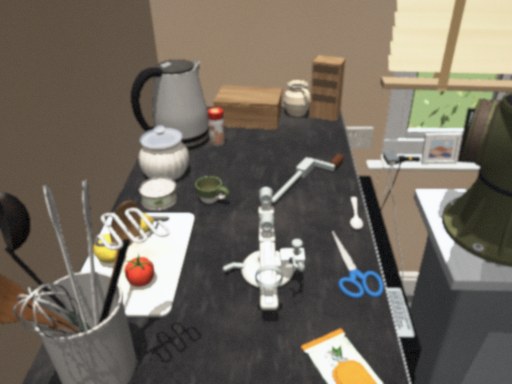

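The top view shows the peeler lying along image x (rear bushing about (237,188), ring end about (135,197)), the pin near (180,213), the hub at (340,230) with the shaft tip at (278,198), and the mug at (285,135). The side view confirms this.

Run:
```python
from h import *
import pickle
C=pickle.load(open('c0.pkl','rb'))
c=C['top'];X=cloud(c);save_=c['color'][:,:,::-1]
a=cv2.resize(save_[155:235,115:255],None,fx=5.6,fy=5.6,interpolation=cv2.INTER_CUBIC)
cv2.imwrite('pics/topz.png',a)
s=C['side']['color'][:,:,::-1]
cv2.imwrite('pics/sidez.png',cv2.resize(s[150:320,210:350],None,fx=3.5,fy=3.5,interpolation=cv2.INTER_CUBIC))
np.set_printoptions(precision=1,suppress=True,linewidth=150)
# heights in peeler region
for n in('top','side'):
    X=cloud(C[n]);P=X.reshape(-1,3)
    m=(P[:,2]>98)&(P[:,2]<114)&(P[:,0]>250)&(P[:,0]<480)&(P[:,1]>-60)&(P[:,1]<330)
    Q=P[m];print(n,len(Q))
    ys=np.arange(-60,330,15)
    for y in ys:
        q=Q[(Q[:,1]>=y)&(Q[:,1]<y+15)]
        if len(q)>2: print(y,q.mean(0),q[:,2].max(),q[:,0].min(),q[:,0].max(),len(q))
    m=(P[:,2]>62)&(P[:,2]<130)&(P[:,0]>230)&(P[:,0]<330)&(P[:,1]>50)&(P[:,1]<330)
    print('armish',P[m][np.argsort(-P[m][:,2])][:50:3])
# shaft
P=cloud(C['top']);z=P[...,2]
m=(z>4)&(z<40)&(P[...,1]<-20)&(P[...,1]>-330)&(P[...,0]<400)&(P[...,0]>150)
print(m.sum())
img=c['color'].astype(int)
bright=(img.min(-1)>110)&m
v,u=np.nonzero(bright);print(u.min(),u.max(),v.min(),v.max())
cv2.imwrite('pics/shz.png',cv2.resize(save_[185:280,265:375],None,fx=6,fy=6,interpolation=cv2.INTER_CUBIC))
```

```text
top 30
150 [458.9 160.2  98.6] 98.97052614683193 454.3016252527094 465.9138760215209 3
165 [459.5 169.1  99.4] 100.71949527817459 454.352984334529 461.4168943826616 5
210 [469.2 217.3 103.4] 106.48062821483929 466.4174118689732 473.7976532879258 15
225 [467.  230.7 100.5] 102.51544020150106 464.99607877333256 469.71555061265707 7
armish []
side 39
210 [469.2 217.9 102.5] 104.76924107585248 464.55304113403525 473.2958045458956 24
225 [466.3 231.4 101.8] 104.62114475111208 464.72429498544864 468.16193466339075 14
armish []
925
255 365 239 343
```

View pics/topz.png

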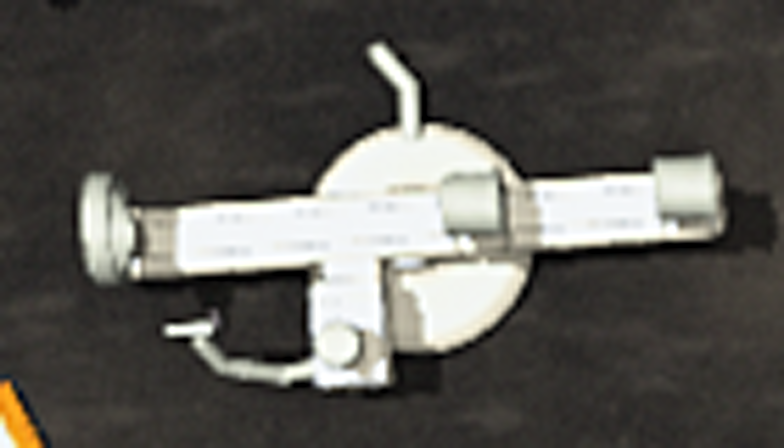

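View pics/shz.png

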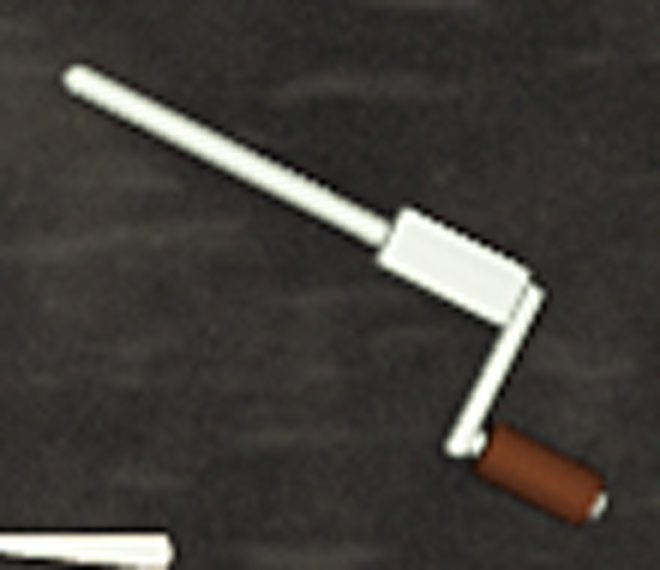

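The zooms show the rear bushing's mouth edge at about (720,155–215) and the front one at (440–500,172–235), the pin head at (341,345) in the 5.6x crop, and the shaft nose at (70,78), hub centre near (456,265) in the 6x crop.

Run:
```python
from h import *
import pickle
C=pickle.load(open('c0.pkl','rb'));c=C['top']
np.set_printoptions(precision=1,suppress=True,linewidth=150)
f=lambda x,y,h:ray(c,115-.41+(x)/5.6,155-.41+(y)/5.6,h)
g=lambda x,y,h:ray(c,265-.42+(x)/6,185-.42+(y)/6,h)
R=f(720,185,95);R2=f(655,187,95);F=f(500,202,95);F2=f(440,205,95)
print('rear',R,R2,'front',F,F2)
d=R2-R;d2=F-R; print(np.linalg.norm(d),np.linalg.norm(d2),np.arctan2(-d2[0],d2[1]))
yaw=np.arctan2(-d2[0],d2[1])
ux=np.array([np.cos(yaw),np.sin(yaw),0]);uy=np.array([-np.sin(yaw),np.cos(yaw),0])
o=(R+137.5*uy+F+47.5*uy)/2;o[2]=0
print('origin',o,'pin pred',o-55*ux+25*uy)
for h in(85,90): print('pin',f(341,345,h))
t=g(70,78,13);h=g(456,265,26);sh=(g(380,262,26)+g(405,210,26))/2
print('tip',t,'hub',h,'sh',sh,np.linalg.norm((t-h)[:2]),np.arctan2(-(t-h)[0],(t-h)[1]), np.arctan2(-(sh-t)[0],(sh-t)[1]))
for n,q in(('tip',t),('rear',R),('front',F),('hub',h)): print(n,proj(C['side'],q))
s=C['side']
X=cloud(s)
# pin head blob in side
cv2.imwrite('pics/sidez2.png',cv2.resize(s['color'][150:320,210:350,::-1],None,fx=3.5,fy=3.5,interpolation=cv2.INTER_CUBIC))
```

```text
rear [523.3   3.4  95. ] [523.   30.9  95. ] front [518.   96.5  95. ] [517.3 121.9  95. ]
27.521460765613103 93.29763512291268 0.05643737649619818
origin [515.5 142.3   0. ] pin pred [459.1 164.1   0. ]
pin [459.8 165.3  85. ]
pin [459.3 164.4  90. ]
tip [508.3 -77.8  13. ] hub [ 425.2 -235.    26. ] sh [ 437.8 -209.2   26. ] 177.7645323221989 -0.48667394788095103 2.648704714063265
tip [272.8 201. ]
rear [265.4 192.1]
front [266.6 218.7]
hub [305. 163.]
```

View pics/sidez2.png

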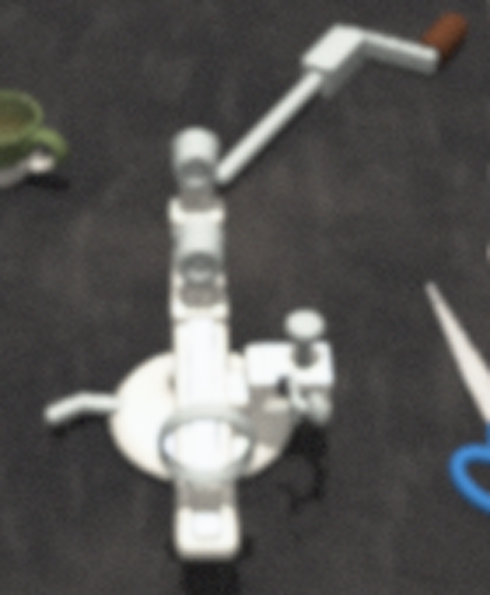

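```bash
cat >> h.py <<'E'
from scipy.spatial.transform import Rotation as Ro
def Rt(a): return np.array([[-np.sin(a),np.cos(a),0],[np.cos(a),np.sin(a),0],[0,0,-1.]])
def go(p,a):
    s=env.sense();w=s['tcp_rot'];R0=Ro.from_quat([w[1],w[2],w[3],w[0]]).as_matrix()
    print('travel',np.round(R0.T@(np.array(p)-s['position'])/1000,4),'dr',np.round(Ro.from_matrix(R0.T@Rt(a)).as_rotvec(),4))
E
python3 -c "
from h import *
go([459.5,165,240],0)"
```

```text
travel [-0.3571 -0.2168  0.0636] dr [-1.000e-03  6.000e-04  1.165e+00]
```

Request:
drive_tool(targets=[{"travel": [-0.357,-0.217,0.063],"dr": [0,0,1.165],"hand": 255},{"travel": [-0.357,-0.217,0.063],"dr": [0,0,1.165],"hand": 255},{"travel": [-0.357,-0.217,0.063],"dr": [0,0,1.165],"hand": 255},{"travel": [-0.357,-0.217,0.063],"dr": [0,0,1.165],"hand": 255},{"travel": [-0.357,-0.217,0.063],"dr": [0,0,1.165],"hand": 255},{"travel": [-0.357,-0.217,0.063],"dr": [0,0,1.165],"hand": 255},{"travel": [-0.357,-0.217,0.063],"dr": [0,0,1.165],"hand": 255},{"travel": [-0.357,-0.217,0.063],"dr": [0,0,1.165],"hand": 255},{"travel": [-0.357,-0.217,0.063],"dr": [0,0,1.165],"hand": 255},{"travel": [-0.357,-0.217,0.063],"dr": [0,0,1.165],"hand": 255}])

```text
time_s: 1.1
position: [460.5, 162.7, 240.0]
tcp_rot: [-0.0, 0.708, 0.706, -0.001]
force: [0.1, 0.1, 0.2]
opening: -0.001
grasp_force: 0.0
```

Run:
```python
from h import *
import pickle
np.set_printoptions(precision=2,suppress=True,linewidth=150)
c=cam('wrist');save(c,'w1.png');pickle.dump(c,open('w1.pkl','wb'))
s=env.sense();print(s['time_s'],s['position'],s['tcp_rot'],s['opening'],s['force'])
print(-np.array(c['R']).T@np.array(c['t']),c['R'],c['camera_matrix'])
print(proj(c,[459.5,165,90]),proj(c,[523,3.4,95]),proj(c,[518,96.5,95]))
go([459.5,165,185],0)
```

```text
1.15 [459.77 164.03 240.34] [-0.    0.71  0.71 -0.  ] 0.0012681641357247624 [-0.28  0.1  -0.56]
[460.42 229.41 308.39] [[ 1.   -0.   -0.  ]
 [-0.   -0.96  0.27]
 [-0.   -0.27 -0.96]] [[303.07   0.   259.72]
 [  0.   303.07 196.2 ]
 [  0.     0.     1.  ]]
[259.22 200.92] [332.34 378.91] [333.12 285.07]
travel [ 0.   -0.    0.06] dr [-0.  0. -0.]
```

View pics/w1.png

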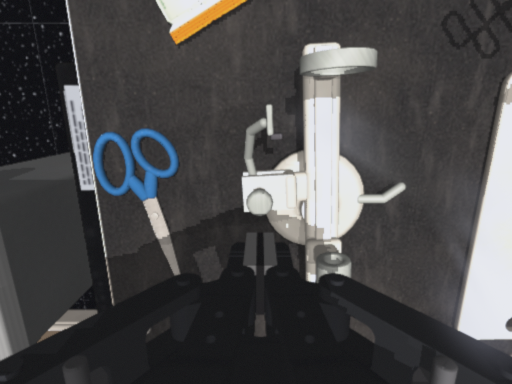

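The wrist view has the pin head at (259,202), matching the predicted (259,201); the shut fingertips are below it at (260,235). I'm pressing now.

Request:
drive_tool(targets=[{"travel": [0.001,0,0.04],"dr": [0,0,0],"hand": 255},{"travel": [0.001,0,0.068],"dr": [0,0,0],"hand": 255},{"travel": [0.001,0,0.074],"dr": [0,0,0],"hand": 255},{"travel": [0.001,0,0.08],"dr": [0,0,0],"hand": 255},{"travel": [0.001,0,0.084],"dr": [0,0,0],"hand": 255},{"travel": [0.001,0,0.088],"dr": [0,0,0],"hand": 255},{"travel": [0.001,0,0.09],"dr": [0,0,0],"hand": 255},{"travel": [0.001,0,0.09],"dr": [0,0,0],"hand": 255}])

```text
time_s: 1.95
position: [459.6, 166.4, 151.6]
tcp_rot: [0.0, 0.707, 0.707, 0.001]
force: [-0.4, 1.0, 2.4]
opening: -0.0
grasp_force: 1.3
```

Request:
drive_tool(targets=[{"travel": [0,0,0.002],"dr": [0,0,0],"hand": 255},{"travel": [0,0,0.003],"dr": [0,0,0],"hand": 255},{"travel": [0,0,0.004],"dr": [0,0,0],"hand": 255},{"travel": [0,0,0.004],"dr": [0,0,0],"hand": 255}])

```text
time_s: 2.35
position: [459.7, 166.1, 147.0]
tcp_rot: [0.0, 0.707, 0.707, 0.0]
force: [-0.6, 1.3, 2.6]
opening: 0.001
grasp_force: 1.8
```

Request:
drive_tool(targets=[{"travel": [0,0,0.0015],"dr": [0,0,0],"hand": 255},{"travel": [0,0,0.003],"dr": [0,0,0],"hand": 255},{"travel": [0,0,0.003],"dr": [0,0,0],"hand": 255}])

```text
time_s: 2.65
position: [459.9, 166.2, 146.3]
tcp_rot: [0.0, 0.707, 0.707, 0.001]
force: [-13.9, -1.2, 40.1]
opening: 0.001
grasp_force: 20.1
```

Request:
drive_tool(targets=[{"travel": [0,0,-0.03],"dr": [0,0,0],"hand": 255},{"travel": [0,0,-0.08],"dr": [0,0,0],"hand": 255},{"travel": [0,0,-0.08],"dr": [0,0,0],"hand": 255}])

```text
time_s: 2.95
position: [461.0, 166.2, 229.0]
tcp_rot: [0.002, 0.707, 0.707, 0.003]
force: [-0.2, 0.6, -1.0]
opening: -0.002
grasp_force: 0.0
```

Run:
```python
from h import *
import pickle
np.set_printoptions(precision=2,suppress=True,linewidth=150)
c=cam('wrist');save(c,'w2.png');pickle.dump(c,open('w2.pkl','wb'))
for z in(74.5,84,96.5):print(proj(c,[459.5,165,z]))
s=cam('side')
a=cv2.resize(s['color'][210:290,270:330,::-1],None,fx=6.6,fy=6.6,interpolation=cv2.INTER_CUBIC)
b=c['color'][130:290,200:380,::-1];b=cv2.resize(b,None,fx=2.2,fy=2.2,interpolation=cv2.INTER_CUBIC)
h=max(len(a),len(b));o=np.zeros((h,a.shape[1]+b.shape[1],3),np.uint8);o[:len(a),:a.shape[1]]=a;o[:len(b),a.shape[1]:]=b
cv2.imwrite('pics/pin2.png',o);print(o.shape)
go([425.2,-235,190],-0.487)
```

```text
[256.7  204.04]
[256.68 207.78]
[256.65 213.19]
(528, 792, 3)
travel [-0.4  -0.03  0.03] dr [ 0.   -0.    0.49]
```

View pics/pin2.png

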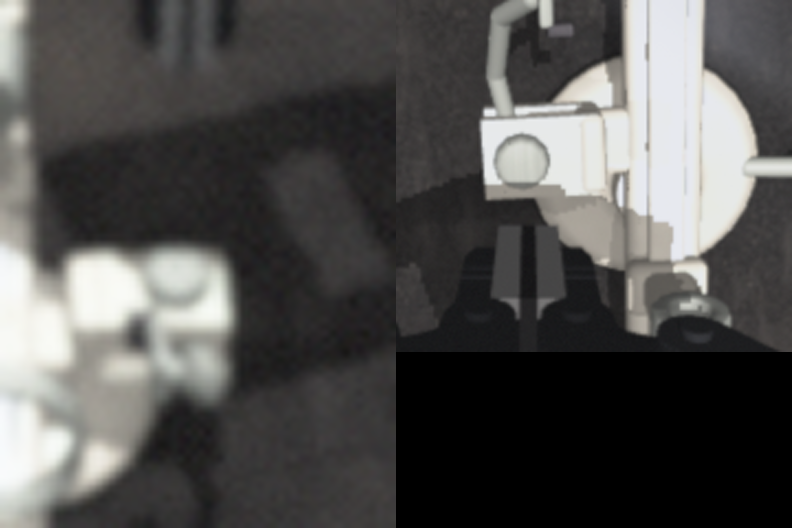

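The pin head sits flush on the fork in both views, centred at (521,160) of the composite's wrist half. On to the shaft.

Request:
drive_tool(targets=[{"travel": [-0.1,-0.01,0],"dr": [0,0,0.1],"hand": 75},{"travel": [-0.2,-0.03,0],"dr": [0,0,0.25],"hand": 75},{"travel": [-0.3,-0.034,0],"dr": [0,0,0.4],"hand": 75},{"travel": [-0.4,-0.034,0],"dr": [0,0,0.487],"hand": 75},{"travel": [-0.4,-0.034,0.03],"dr": [0,0,0.487],"hand": 75},{"travel": [-0.4,-0.034,0.03],"dr": [0,0,0.487],"hand": 75},{"travel": [-0.4,-0.034,0.03],"dr": [0,0,0.487],"hand": 75},{"travel": [-0.4,-0.034,0.03],"dr": [0,0,0.487],"hand": 75},{"travel": [-0.4,-0.034,0.03],"dr": [0,0,0.487],"hand": 75},{"travel": [-0.4,-0.034,0.03],"dr": [0,0,0.487],"hand": 75}])

```text
time_s: 4.05
position: [424.6, -234.6, 192.2]
tcp_rot: [-0.001, 0.857, 0.515, -0.001]
force: [-0.2, -0.2, 0.4]
opening: 0.709
grasp_force: 0.0
```

Run:
```python
from h import *
import pickle
np.set_printoptions(precision=2,suppress=True,linewidth=150)
c=cam('wrist');save(c,'w3.png');pickle.dump(c,open('w3.pkl','wb'))
for p in([508.3,-77.8,13],[425.2,-235,26],[437.8,-209.2,26]):print(proj(c,p))
go([425.2,-235,76],-0.487)
```

```text
[260.62 -55.26]
[261.18 198.1 ]
[259.92 162.68]
travel [-0.    0.    0.12] dr [-0. -0. -0.]
```

View pics/w3.png

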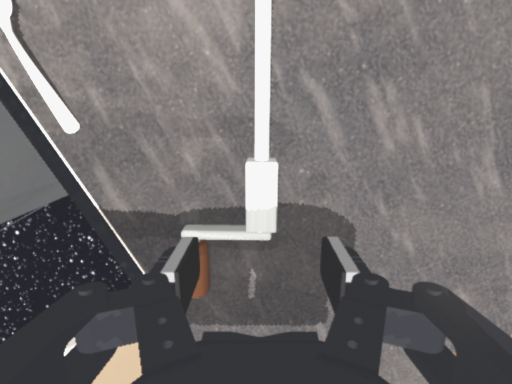

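The wrist view shows the hub centred at about (262,197), as predicted (261,198), and the shaft running straight up the picture. Descending and gripping.

Request:
drive_tool(targets=[{"travel": [0,0.0005,0.05],"dr": [0,0,0],"hand": 75},{"travel": [0,0.0005,0.09],"dr": [0,0,0],"hand": 75},{"travel": [0,0.0005,0.116],"dr": [0,0,0],"hand": 75},{"travel": [0,0.0005,0.116],"dr": [0,0,0],"hand": 75},{"travel": [0,0.0005,0.116],"dr": [0,0,0],"hand": 75},{"travel": [0,0.0005,0.116],"dr": [0,0,0],"hand": 255},{"travel": [0,0.0005,0.116],"dr": [0,0,0],"hand": 255},{"travel": [0,0.0005,0.116],"dr": [0,0,0],"hand": 255},{"travel": [0,0.0005,0.116],"dr": [0,0,0],"hand": 255},{"travel": [0,0.0005,0.116],"dr": [0,0,0],"hand": 255}])

```text
time_s: 5.1
position: [426.5, -234.4, 79.4]
tcp_rot: [0.001, 0.857, 0.516, 0.001]
force: [-1.4, 4.0, 11.1]
opening: 0.286
grasp_force: 59.8
```

Request:
drive_tool(targets=[{"travel": [0,0,-0.03],"dr": [0,0,0],"hand": 255},{"travel": [0,0,-0.06],"dr": [0,0,0],"hand": 255},{"travel": [0,0,-0.09],"dr": [0,0,0],"hand": 255},{"travel": [0,0,-0.1],"dr": [0,0,0],"hand": 255},{"travel": [0,0,-0.1],"dr": [0,0,0],"hand": 255}])

```text
time_s: 5.6
position: [426.2, -234.4, 178.9]
tcp_rot: [0.001, 0.857, 0.516, 0.001]
force: [0.0, -0.2, -3.5]
opening: 0.285
grasp_force: 60.5
```

Run:
```python
from h import *
s=env.sense();print(s['position'],s['force'],s['grasp_force'],s['opening'])
go([536,-205,s['position'][2]],0.056)
```

```text
[ 426.16014817 -234.39622954  178.94313181] [ 0.0174186  -0.22383209 -3.45165247] 60.47553062438965 0.28461694468272275
travel [0.0774 0.0833 0.0002] dr [ 0.0026  0.001  -0.543 ]
```

Request:
drive_tool(targets=[{"travel": [0.03,0.03,0],"dr": [0,0,-0.14],"hand": 255},{"travel": [0.05,0.055,0],"dr": [0,0,-0.28],"hand": 255},{"travel": [0.07,0.075,0],"dr": [0,0,-0.42],"hand": 255},{"travel": [0.077,0.083,0],"dr": [0,0,-0.543],"hand": 255},{"travel": [0.077,0.083,0],"dr": [0,0,-0.543],"hand": 255},{"travel": [0.077,0.083,0],"dr": [0,0,-0.543],"hand": 255},{"travel": [0.077,0.083,0],"dr": [0,0,-0.543],"hand": 255}])

```text
time_s: 6.3
position: [534.5, -205.2, 177.2]
tcp_rot: [-0.001, 0.688, 0.725, -0.0]
force: [0.1, 0.2, -3.4]
opening: 0.287
grasp_force: 60.5
```

Run:
```python
from h import *
import pickle
np.set_printoptions(precision=2,suppress=True,linewidth=150)
s=env.sense();print(s['position'],s['tcp_rot'])
C={n:cam(n) for n in('wrist','top','side')}
pickle.dump(C,open('c4.pkl','wb'))
w=cv2.resize(C['wrist']['color'][:,130:390],None,fx=1.55,fy=1.55,interpolation=cv2.INTER_CUBIC)
t=cv2.resize(C['top']['color'][150:260,180:380],None,fx=1.98,fy=1.98,interpolation=cv2.INTER_CUBIC)
d=cv2.resize(C['side']['color'][120:250,220:340],None,fx=2.8,fy=2.8,interpolation=cv2.INTER_CUBIC)
o=np.zeros((596,800,3),np.uint8);o[:595,:403]=w[:595];o[:218,403:799]=t;o[225:589,403:739]=d
cv2.imwrite('pics/c4.png',o[:,:,::-1])
tip=s['position']+[-.056*180,179.7,-66.4];print('tip est',tip)
for n in C: print(n,proj(C[n],tip),'rear',proj(C[n],[523.3,3.4,95]),'front',proj(C[n],[518,96.5,95]))
```

```text
[ 534.46 -205.21  177.18] [-0.    0.69  0.73 -0.  ]
tip est [524.38 -25.51 110.78]
wrist [ 259.4 -245.3] rear [ 260.71 -305.19] front [ 259.45 -787.65]
top [255.3  185.91] rear [243.15 187.63] front [203.88 190.68]
side [265.26 178.71] rear [265.39 192.12] front [266.62 218.73]
```

View pics/c4.png

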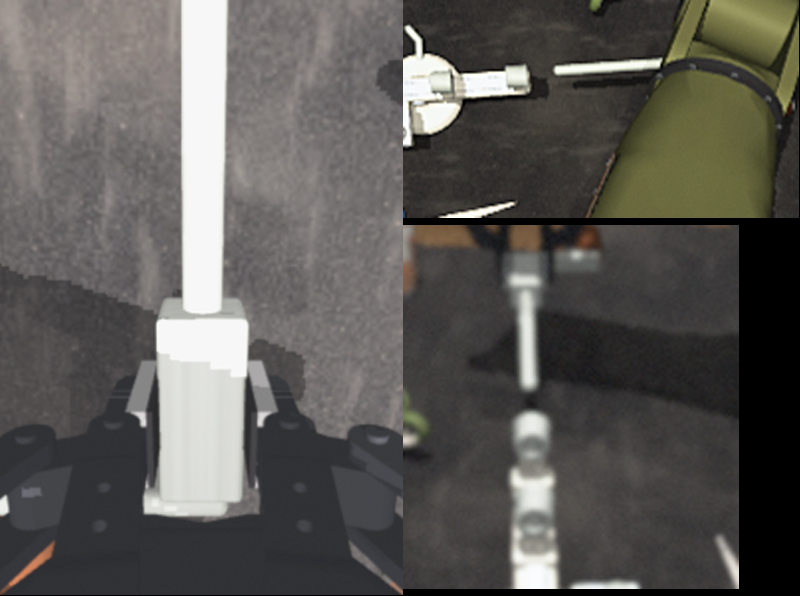

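Run:
```python
from h import *
import pickle
np.set_printoptions(precision=2,suppress=True,linewidth=220)
C=pickle.load(open('c4.pkl','rb'));C0=pickle.load(open('c0.pkl','rb'))
g=lambda c:c['color'].astype(float).mean(-1)
T=g(C['top']);T0=g(C0['top']);S=g(C['side']);S0=g(C0['side'])
print('top shaft rows178-194, cols 254..306');print(T[178:194,[254,255,256,257,258,262,270,280,290,300,306]].astype(int))
print('top rear bushing rows 178-202 cols');print(np.c_[np.arange(178,202),T0[178:202,228:246]].astype(int))
print('top front');print(np.c_[np.arange(180,204),T0[180:204,192:206:2]].astype(int))
print('side shaft cols 256-276 rows');print(np.c_[np.arange(140,184,4),S[140:184:4,256:276]].astype(int));print(S[172:184,264:267].astype(int).T)
print('side bush rows182-230');print(np.c_[np.arange(184,230,3),S[184:230:3,252:280]].astype(int))
```

```text
top shaft rows178-194, cols 254..306
[[ 61  63  62  60  62  55  46  51  51  44  29]
 [ 61  59  60  63  64  58  49  46  42  27  83]
 [ 61  63  62  62  59  54  48  29  62 172 188]
 [ 61  63  63  60  57  40  30 165 194 240 236]
 [ 61  58  58  48  50 101 168 236 249 247 233]
 [ 59  54  88 173 183 209 239 248 246 244 213]
 [ 57  66 152 246 251 249 247 246 233 196 133]
 [ 54  74 171 249 251 247 246 217 150 101  30]
 [ 60  59 139 235 243 228 193 126  44  33  30]
 [ 62  52  82 156 173 143 100  31  49  46  23]
 [ 63  64  59  60  76  48  49  46  48  36  25]
 [ 69  71  70  68  68  63  62  51  32  20  35]
 [ 72  75  72  73  72  66  46  35  20  23  38]
 [ 75  75  75  77  67  58  28  24  20  22  34]
 [ 72  69  70  71  62  53  22  25  21  32  39]
 [ 77  66  66  63  60  57  22  23  33  41  42]]
top rear bushing rows 178-202 cols
[[178  56  50  48  48  48  46  44  48  49  50  50  49  52  53  55  58  57  54]
 [179  49  49  51  51  48  42  43  49  45  45  47  49  52  53  54  58  57  55]
 [180  47  45  48  46  48  44  47  46  42  44  44  47  55  53  54  54  54  55]
 [181  48  44  45  46  41  43  45  44 
[... 4840 characters left out ...]
 67  68  65  73 105 142 172 192 207 222 228 233 235 235 233 228 222 202 171 130  92  82  79  77  78  80]
 [217  76  73  77  73  76  78  92 124 155 178 201 219 229 231 235 234 232 227 219 203 174 141 105  84  79  80  81  82]
 [220  73  70  73  72  74  75  80 109 142 174 201 214 221 224 224 224 224 218 211 192 166 132  96  84  82  80  81  82]
 [223  72  73  78  72  74  77  90 125 147 157 150 141 129 123 119 119 120 125 134 139 137 118  91  78  77  78  81  79]
 [226  71  73  69  70  69  74  96 131 142 133 122 122 126 130 128 124 123 118 114 115 113 105  89  79  76  73  77  75]
 [229  63  66  66  67  64  73 113 171 205 195 164 144 156 168 176 172 162 146 139 154 175 165 123  83  73  72  73  69]]
```

Run:
```python
from h import *
import pickle
np.set_printoptions(precision=2,suppress=True,linewidth=220)
C=pickle.load(open('c4.pkl','rb'))
t,s=C['top'],C['side']
P=lambda c:np.array(c['camera_matrix'])@np.c_[c['R'],c['t']]
tri=lambda a,b:(lambda X:X[:3,0]/X[3,0])(cv2.triangulatePoints(P(t),P(s),np.array(a,float).reshape(2,1),np.array(b,float).reshape(2,1)))
print('nose',tri([255.9,185.2],[264.6,178.0]))
print('tip lag pos',env.sense()['position'])
for z in(110,112):print('shaft top',ray(t,258,185.02,z),ray(t,290,182.83,z),'side',ray(s,264.45,176,z),ray(s,263.9,160,z))
print('bush top',ray(t,236.5,188.45,95),ray(t,198,191.4,95))
# bushing top line (z~109) in side
print('bush side',ray(s,265.45,191.5,107),ray(s,266.33,218.5,107))
for R in(13.5,15.5):print('rear mouth top edge in side',proj(s,[523.3,3.4,95+R]),'front',proj(s,[518,94,95+R]))
go([523,-205,160.5],0.056)
```

```text
nose [525.88 -26.95 111.7 ]
tip lag pos [ 534.84 -205.32  177.9 ]
shaft top [526.47 -31.87 110.  ] [ 530.04 -106.92  110.  ] side [526.56 -37.72 110.  ] [ 530.09 -107.08  110.  ]
shaft top [526.16 -31.87 112.  ] [ 529.72 -106.77  112.  ] side [526.45 -34.61 112.  ] [ 529.96 -103.71  112.  ]
bush top [521.67  19.18  95.  ] [516.58 110.43  95.  ]
bush side [522.65  18.39 107.  ] [518.11 111.12 107.  ]
rear mouth top edge in side [265.36 186.95] front [266.63 212.58]
rear mouth top edge in side [265.35 186.18] front [266.63 211.77]
travel [ 0.   -0.01  0.02] dr [-0.  0. -0.]
```

Both views agree: the shaft line sits about 1.4 mm to +x of the bushing axis at the nose, the yaw differs by about 0.004 rad, and it is some 17 mm above the axis. Correcting, then advancing into the mouth.

Request:
drive_tool(targets=[{"travel": [0,-0.0008,0.01],"dr": [0,0,-0.004],"hand": 255},{"travel": [0,-0.0008,0.0173],"dr": [0,0,-0.004],"hand": 255},{"travel": [0,-0.0008,0.0173],"dr": [0,0,-0.004],"hand": 255},{"travel": [0,-0.0008,0.0173],"dr": [0,0,-0.004],"hand": 255}])

```text
time_s: 6.85
position: [534.4, -205.0, 160.2]
tcp_rot: [-0.0, 0.686, 0.728, -0.0]
force: [-0.9, -0.7, -2.0]
opening: 0.29
grasp_force: 60.4
```

Request:
drive_tool(targets=[{"travel": [0.015,0,0],"dr": [0,0,0],"hand": 255},{"travel": [0.025,0,0],"dr": [0,0,0],"hand": 255},{"travel": [0.03,0,0],"dr": [0,0,0],"hand": 255},{"travel": [0.034,0,0],"dr": [0,0,0],"hand": 255},{"travel": [0.038,0,0],"dr": [0,0,0],"hand": 255},{"travel": [0.038,0,0],"dr": [0,0,0],"hand": 255}])

```text
time_s: 7.45
position: [532.2, -166.8, 160.7]
tcp_rot: [0.0, 0.685, 0.728, 0.0]
force: [-0.3, 0.9, -1.7]
opening: 0.289
grasp_force: 60.5
```

Request:
drive_tool(targets=[{"travel": [0.005,0,0],"dr": [0,0,0],"hand": 255},{"travel": [0.01,0,0],"dr": [0,0,0],"hand": 255},{"travel": [0.015,0,0],"dr": [0,0,0],"hand": 255},{"travel": [0.02,0,0],"dr": [0,0,0],"hand": 255},{"travel": [0.02,0,0],"dr": [0,0,0],"hand": 255}])

```text
time_s: 7.95
position: [531.0, -146.5, 160.6]
tcp_rot: [-0.0, 0.685, 0.728, -0.0]
force: [-0.0, -0.5, -2.1]
opening: 0.29
grasp_force: 60.5
```

Request:
drive_tool(targets=[{"travel": [0.015,0,0],"dr": [0,0,0],"hand": 255},{"travel": [0.03,0,0],"dr": [0,0,0],"hand": 255},{"travel": [0.045,0,0],"dr": [0,0,0],"hand": 255},{"travel": [0.052,0,0],"dr": [0,0,0],"hand": 255},{"travel": [0.052,0,0],"dr": [0,0,0],"hand": 255}])

```text
time_s: 8.45
position: [527.9, -94.0, 160.7]
tcp_rot: [0.0, 0.685, 0.729, 0.0]
force: [0.5, 0.5, -2.9]
opening: 0.287
grasp_force: 60.5
```

Run:
```python
from h import *
C={n:cam(n) for n in('top','side','wrist')}
print(env.sense()['position'],env.sense()['force'])
t=cv2.resize(C['top']['color'][170:210,180:280],None,fx=8,fy=8,interpolation=cv2.INTER_CUBIC)
d=cv2.resize(C['side']['color'][160:235,235:295],None,fx=3.7,fy=3.7,interpolation=cv2.INTER_CUBIC)
w=cv2.resize(C['wrist']['color'][0:277,50:500],None,fx=1,fy=1)
o=np.zeros((600,800,3),np.uint8);o[:320]=t;o[322:599,:222]=d[:277];o[322:599,230:680]=w
cv2.imwrite('pics/c5.png',o[:,:,::-1])
```

```text
[527.95434357 -95.47218479 160.62286023] [-0.09716111  0.76418345 -2.43264946]
```

View pics/c5.png

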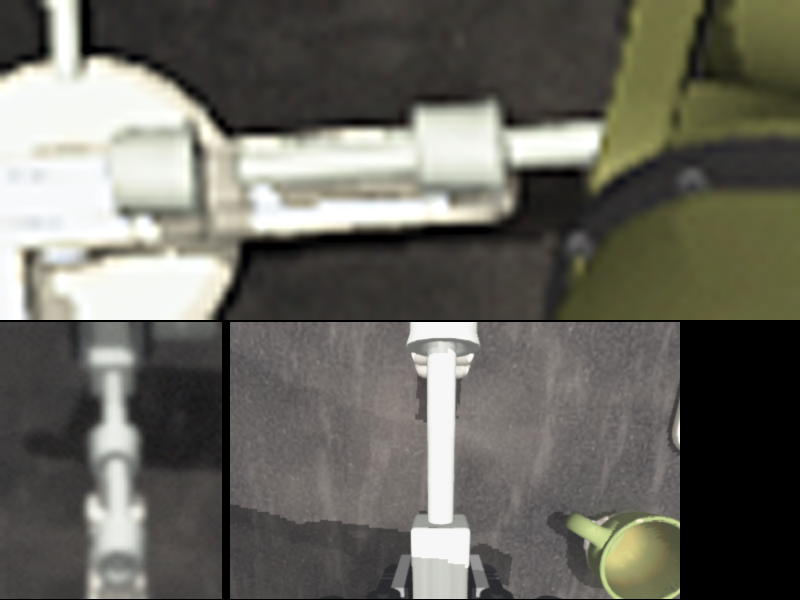

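The shaft passes centrally through the rear bushing (at (455,145) in the top crop) and its nose at (240,165) lines up with the front mouth at (195,167). Going on.

Request:
drive_tool(targets=[{"travel": [0.006,0,0],"dr": [0,0,0],"hand": 255},{"travel": [0.012,0,0],"dr": [0,0,0],"hand": 255},{"travel": [0.018,0,0],"dr": [0,0,0],"hand": 255},{"travel": [0.024,0,0],"dr": [0,0,0],"hand": 255},{"travel": [0.03,0,0],"dr": [0,0,0],"hand": 255},{"travel": [0.03,0,0],"dr": [0,0,0],"hand": 255}])

```text
time_s: 9.2
position: [526.0, -64.5, 160.6]
tcp_rot: [-0.0, 0.685, 0.728, 0.0]
force: [0.5, 0.1, -3.0]
opening: 0.29
grasp_force: 60.5
```

Request:
drive_tool(targets=[{"travel": [0.008,0,0],"dr": [0,0,0],"hand": 255},{"travel": [0.016,0,0],"dr": [0,0,0],"hand": 255},{"travel": [0.024,0,0],"dr": [0,0,0],"hand": 255},{"travel": [0.03,0,0],"dr": [0,0,0],"hand": 255},{"travel": [0.032,0,0],"dr": [0,0,0],"hand": 255},{"travel": [0.032,0,0],"dr": [0,0,0],"hand": 255}])

```text
time_s: 9.8
position: [524.2, -33.0, 160.6]
tcp_rot: [0.0, 0.685, 0.728, 0.0]
force: [-0.9, 0.4, -3.1]
opening: 0.288
grasp_force: 60.5
```

Now the last few millimetres in small steps, watching for contact.

Request:
drive_tool(targets=[{"travel": [0.002,0,0],"dr": [0,0,0],"hand": 255},{"travel": [0.004,0,0],"dr": [0,0,0],"hand": 255},{"travel": [0.006,0,0],"dr": [0,0,0],"hand": 255},{"travel": [0.006,0,0],"dr": [0,0,0],"hand": 255}])

```text
time_s: 10.2
position: [523.8, -27.2, 160.6]
tcp_rot: [-0.0, 0.686, 0.728, -0.0]
force: [0.4, 0.4, -3.1]
opening: 0.288
grasp_force: 60.5
```

Request:
drive_tool(targets=[{"travel": [0.001,0,0],"dr": [0,0,0],"hand": 255},{"travel": [0.002,0,0],"dr": [0,0,0],"hand": 255},{"travel": [0.003,0,0],"dr": [0,0,0],"hand": 255},{"travel": [0.003,0,0],"dr": [0,0,0],"hand": 255}])

```text
time_s: 10.6
position: [523.7, -25.4, 160.6]
tcp_rot: [0.001, 0.686, 0.728, -0.001]
force: [0.0, -11.8, -2.4]
opening: 0.287
grasp_force: 60.5
```

Request:
drive_tool(targets=[{"travel": [0.0005,0,0],"dr": [0,0,0],"hand": 255},{"travel": [0.0005,0,0],"dr": [0,0,0],"hand": 255}])

```text
time_s: 10.8
position: [523.7, -25.3, 160.7]
tcp_rot: [0.001, 0.686, 0.728, -0.001]
force: [-0.9, -14.3, -3.2]
opening: 0.29
grasp_force: 60.5
```

Run:
```python
from h import *
C={n:cam(n) for n in('top','side','wrist')}
print(env.sense()['position'],env.sense()['force'])
print('nose expected',proj(C['top'],[523.3-.0535*150,3.4+149.8,95]),proj(C['side'],[523.3-.0535*150,3.4+149.8,95]))
t=cv2.resize(C['top']['color'][170:225,130:260],None,fx=6,fy=6,interpolation=cv2.INTER_CUBIC)
w=C['wrist']['color'][40:300,60:460]
d=cv2.resize(C['side']['color'][170:250,230:320],None,fx=3.2,fy=3.2,interpolation=cv2.INTER_CUBIC)
o=np.zeros((600,800,3),np.uint8);o[:330,:780]=t;o[335:595,:400]=w;o[335:591,410:698]=d
cv2.imwrite('pics/c6.png',o[:,:,::-1])
```

```text
[523.67822027 -25.31624301 160.67188835] [  0.47233463 -13.93241595  -3.00530779]
nose expected [179.93375478 192.3304155 ] [267.21385078 237.24877464]
```

View pics/c6.png

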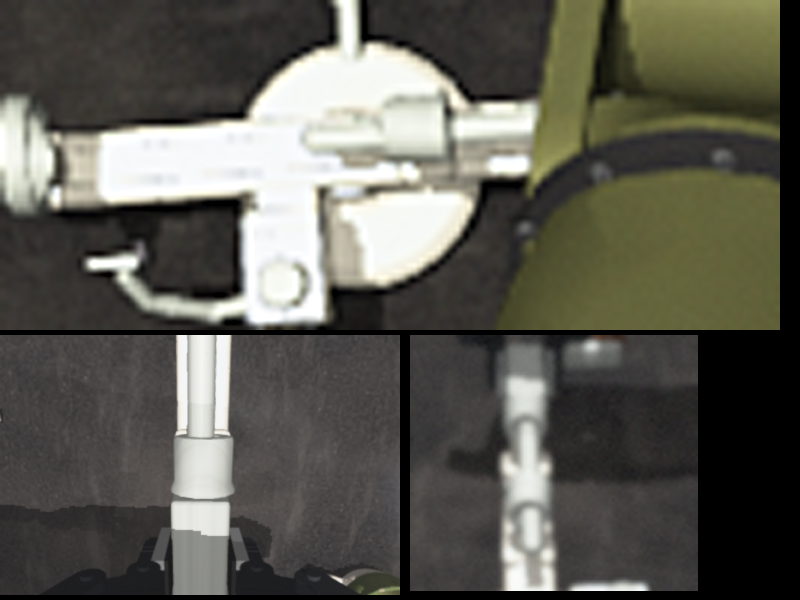

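The nose appears at about (180.5,193) in the top view, where (180,192) was expected. The wrist crop shows the hub's shoulder against the rear mouth at (203,500), with a steady 14 N of contact. The pin head is still seated at (283,283).

```bash
python3 -c "
from cell import env
print(env.hand_in())"
```

```text
the job is handed in; nothing more can be done
None
```

The pivot pin is fully seated on the fork, and the crank shaft is through both bushings with its shoulder on the rear mouth, still gripped and held there with about 14 N; the job is handed in, with no verdict shown.

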